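# Refit the grinder's discharge chute

### The arm

A 6-joint arm with a two-finger parallel gripper is mounted at the origin on the work surface. World frame = base frame: x ahead of the robot, y to its left, z up, the work surface at z = 0. Lengths are in m, angles in degrees, forces in N, time in s.
With the tool pointing down it reaches from about 0.4 to 0.825 m from the base axis. Payload 7 kg.
Tool frame: the origin (TCP) lies midway between the tips of the shut fingers; the grasp point (between the pads) lies 19 mm behind it; z points along the fingers, y is the direction in which the jaws open and shut (so a half turn about z gives the same grasp; the last joint's range is limited). The gripper opens to 88 mm and grips with 3 to 60 N. Pads are 19 mm wide; open, the fingers measure 130 mm over their backs; the gripper's body (78 mm by 193 mm) begins 47 mm behind the grasp point.
Start: joints at [-54.884, 20.546, 0.682, 0, -70.136, -16.507], TCP at [0.215, -0.64, 0.227] pointing down, gripper open.
Joint ranges: [-176.03, 176.03], [-82.01, 121.73], [-58.28, 71.71], [-173.87, 95.51], [-174.79, -0.11], [-173.66, 173.66]. Speed limits (degrees/s): [136.94, 136.94, 172.46, 180, 180, 180].

### API

Orientations are given as a 3x3 rotation matrix whose columns are the frame's x, y, z axes.
In Python, from rig import robot gives the robot as it stands. Calls block until the motion is done:
- robot.goto(position, orientation): joint-space move of the TCP to a pose.
- robot.servo_line(position, ori=None, speed=0.15): straight line of the TCP; ori=None keeps the orientation; speed is the mean speed in m/s.
- robot.movej(angles): joint-space move.
- robot.move_gripper(opening): opening from 0.0 (shut) to 1.0 (fully open); the grip force is fixed at half the most; returns when the fingers have stopped.
- robot.dwell(seconds).
- robot.ik(position, orientation): joint angles nearest the present ones, or None.
- robot.grab_frame(name): name is "scene" or "top"; returns (picture, depth): 400x640x3 uint8, red, green, blue; 400x640 float32, m along the optical axis (not along the pixel's ray), 0 where there is no reading.
- robot.camera_info(name): a dict with "vfov" (degrees; the focal length in pixels is half the picture's height over the tangent of half this angle, whatever the lens; pixels are square), "cx", "cy" (the principal point, pixels), "k1" (the pictures are not rectified: a ray, as slopes to the right and down, at radius r is drawn at 1 + k1 r^2 times it, then the intrinsics apply), "view" (4x4, takes a point from world to camera coordinates). Camera axes: x right, y down, z forward; pixel columns grow to the right and rows downward; lengths in m; the calibration is good to about 2 mm. A picture is of the moment at which its call begins. camera_info takes no time and is no camera call.
A pose or a line that the arm cannot do raises robot.Unreachable and nothing moves.
- robot.job_done(): hands the job in, once; it reports no verdict.
Readings, each from a call of its own:
- robot.read_t(): time.
- robot.read_qpos(): joint angles.
- robot.read_qvel(): joint speeds.
- robot.read_effort(): joint torques, N m.
- robot.read_position(): TCP position.
- robot.read_tcp_rot(): TCP orientation.
- robot.read_force(): force on the tool from outside, world axes, zero at the start.
- robot.read_ft_torque(): the same for the moment, N m.
- robot.read_grip_width(): opening from 0.0 (shut) to 1.0 (fully open).
Only numpy, scipy, OpenCV 4.12 (cv2) and the standard library are available. Lean on these libraries where they do the work, as an engineer would, in place of code of your own. Each camera call takes 0.05 s, during which the arm holds its last target.

### The job

Refit the cleaned discharge chute on the front of the grinder: pick it up, slip its two keyholes over the two headed studs, press it gently back against the rubber seal and, keeping it pressed, slide it straight down behind the stud heads until it is fully home, then let go. Do not force it, the studs bend; and leave the catch tin, the jar and the cup standing where they are.

Things in the scene. Friction and masses are not known exactly. Their poses are not given: they have to be found in the camera images.
- chute_hood (a point): Discharge chute, loose, stainless sheet, about 0.35 kg, standing upright on its open lower end. This point is inside its box-like hood, half-way between the two flat parallel cheeks (44 mm apart over the outside: pinch these from above), 28 mm in front of the flange's back face, 80 mm above the foot, 18 mm below the flat roof. Axes: x from flange to hood front, y across the cheeks, z up.
- chute: The whole chute: flat back flange 3 mm thick and 102 mm tall, its upper 67 mm widened into ears, 104 mm over both; before it the hood, 44 mm wide, 62 mm deep from the flange's back, open below, 98 mm tall, upper front edge bevelled over the last 20 mm. Origin at its foot, on the flange's back face at mid-width. Same axes.
- chute_slots (a point): Same chute and axes: point on the flange's back face half-way between the two keyholes, 80 mm above the foot. Keyholes at y = +38 and -38 mm: a round opening 18 mm wide centred 20 mm below this point, and above it a slot 8 mm wide ending 3 mm above this point. A stud's centre is 20 mm below this point on entry, level with it when home.
- grinder: Grinder, fixed, 0.6 m tall: column from x = -0.13 to -0.345 m, 0.156 m wide, with a hopper; a round barrel 132 mm across (axis 0.2 m up, top 0.27 m) juts out of it to x = 0, ending in a front plate 125 mm round with studs, port and seal. Origin on the counter straight below grinder_port. Axes: x out of the front face, y level along it, z up.
- grinder_port (a point): Point on the front plate's face at its middle setting, half-way between the two studs, 0.22 m above the counter; axes of the grinder. The front plate, with its studs and seal, screws in and out of the barrel: it really sits anywhere up to 12 mm farther out or in along x, by the grind setting; this is not measured and must be felt. It does not move under the hand.
- stud_a (a point): Stud at y = +38 mm of grinder_port, at the root of its shank (middle setting: up to 12 mm off along x like the plate): shank 6 mm thick, 7 mm long, then a flat head 14 mm across, 3 mm thick. The other, alike, is at y = -38 mm. The flange slides down behind the heads only while its back is under 4 mm from the plate. Studs bend if all contact forces of chute on grinder add up to over 23 N.
- seal_face (a point): Centre of the outer face of the soft rubber seal (middle setting: up to 12 mm off along x), 54 mm across, 6 mm proud of the plate, round the port between the studs. It yields 1 mm per 1.5 N: pressing with 3 N gets the flange behind the heads, above 4.5 N it is on rigid steel. The rubber drags, so push the chute down as well, some 2 to 8 N, till the studs stop it dead when home.
- catch_tin: Bystander: open aluminium tin, 94 mm wide, 85 mm tall, standing on the counter below the grinder's front; origin at its foot.
- spice_jar: Bystander: amber jar, 72 mm wide, 120 mm tall, on the counter; origin at its foot.
- paper_cup: Bystander: paper-coloured cup, 76 mm wide, 100 mm tall, on the counter; origin at its foot.
There are look-alikes about, which are no part of the job. Leave any pink look-alike of the chute alone.

How it is judged (in metres and radians):
On the way, in this order (a step that is already met when the one before it is completed fails the run):
1. the chute is held up in front of the studs at entry height, its openings in line with the stud heads, and pressed back (z of chute_slots in the frame of grinder_port between 0.012 and 0.027 m and y of chute_slots in the frame of grinder_port between -0.005 and 0.005 m and x of chute_slots in the frame of grinder_port below 0.0175 m and contact force between chute and grinder above 2 N), for 0.05 s.
2. it has been slid down to its home position (z of chute_slots in the frame of grinder_port between -0.004 and 0.003 m and x of chute_slots in the frame of grinder_port below 0.0175 m and contact force between chute and grinder above 2 N), for 0.1 s.
At the end, for the whole second after the job is handed in: The chute hangs on both studs, let go and at rest, behind the heads and against the seal: within 3 mm of fully down, within 4 mm sideways, upright and square to the face within 0.08 rad (all of step 2 and y of chute_slots in the frame of grinder_port between -0.004 and 0.004 m and x of chute_slots in the frame of grinder_port above -0.011 m and angle between the x axis of chute_slots and the x axis of grinder_port, either way round below 0.08 rad and angle between the z axis of chute_slots and the z axis of grinder_port, either way round below 0.08 rad and linear speed of chute below 0.02 m/s); the robot touches nothing.
It fails at once if the contact forces between chute and grinder add up to more than 23 N (contact force between chute and grinder above 23 N).
It fails at once if the catch tin is shifted by more than 25 mm or tipped (distance of catch_tin from where it was at the start of the episode above 0.025 m or angle between catch_tin's own z axis and vertical above 0.3 rad).
It fails at once if the jar is shifted by more than 25 mm or tipped (distance of spice_jar from where it was at the start of the episode above 0.025 m or angle between spice_jar's own z axis and vertical above 0.3 rad).
It fails at once if the cup is shifted by more than 25 mm or tipped (distance of paper_cup from where it was at the start of the episode above 0.025 m or angle between paper_cup's own z axis and vertical above 0.3 rad).
It also fails if it takes over 61 s, if anything falls off the work surface, if the arm or the gripper's body presses on something with over 40 N, if the wrist force passes 120 N, or if a joint passes its speed limit or range.

## Working session

There is one attempt and no reset: what is moved stays moved. The work goes in short steps, each a Python script; the robot and the scene stay as the last script left them, time stands still between calls to the robot, and variables do not carry over. Pictures are saved under pics/ and viewed, and the job is handed in when it is done.

```bash
ls; mkdir -p pics; python3 - <<'E'
from rig import robot
import cv2,numpy as np
for n in("scene","top"):
    p,d=robot.grab_frame(n); np.savez(f"pics/{n}0.npz",p=p,d=d)
    cv2.imwrite(f"pics/{n}0.png",p[:,:,::-1]); print(n,robot.camera_info(n))
print(robot.read_t(),robot.read_force(),robot.read_tcp_rot())
E
```

```text
pics
scene {'vfov': 50.62919140558999, 'cx': 316.48817109405405, 'cy': 201.5858611958708, 'k1': -0.028196596027682784, 'view': array([[ 0.67598415,  0.73682943, -0.01130575, -0.41876102],
       [ 0.4883737 , -0.45942874, -0.74190051, -0.1522289 ],
       [-0.55184831,  0.49599155, -0.67041466,  1.21430647],
       [ 0.        ,  0.        ,  0.        ,  1.        ]])}
top {'vfov': 54.7008878121044, 'cx': 320.05379784529015, 'cy': 203.36866353021853, 'k1': -0.06990489802249385, 'view': array([[-0.00793154, -0.9998623 ,  0.01457651,  0.03597532],
       [-0.98128321,  0.00497771, -0.19250578,  0.6014273 ],
       [ 0.19240672, -0.01583055, -0.98118757,  0.78609406],
       [ 0.        ,  0.        ,  0.        ,  1.        ]])}
0.1 [-0.51864498 -0.30408973 -0.03588785] [[-9.47750705e-01 -3.19011347e-01 -6.00878444e-04]
 [-3.19011882e-01  9.47749759e-01  1.34672008e-03]
 [ 1.39863414e-04  1.46804227e-03 -9.99998913e-01]]
```

View pics/scene0.png

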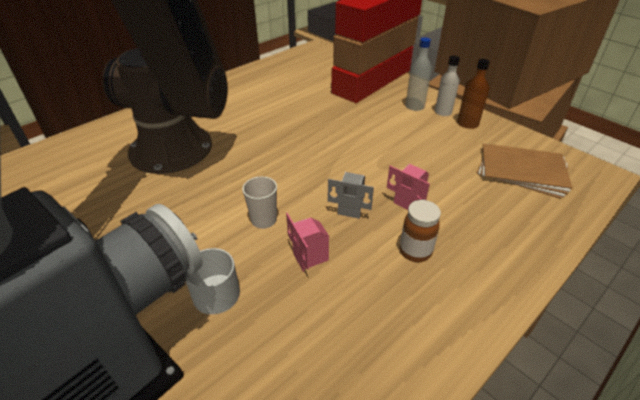

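View pics/top0.png

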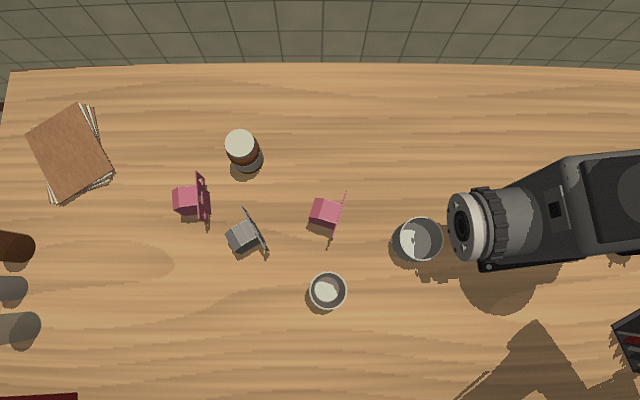

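The steel chute is at top (243,235), with its flange towards the grinder. The grinder face is at (460,225), the tin at (417,240), the cup at (328,290) and the jar at (242,148). Next I'll fit the point clouds.

```bash
cat > h.py <<'E'
import numpy as np,cv2
from rig import robot
def cloud(n,d):
    c=robot.camera_info(n); f=200/np.tan(np.radians(c['vfov'])/2)
    v,u=np.mgrid[0:400,0:640].astype(float)
    K=np.array([[f,0,c['cx']],[0,f,c['cy']],[0,0,1]])
    p=cv2.undistortPoints(np.stack([u.ravel(),v.ravel()],1)[:,None],K,np.array([c['k1'],0,0,0,0]))[:,0].reshape(400,640,2)
    P=np.dstack([p[...,0]*d,p[...,1]*d,d])
    V=c['view']; return (P-V[:3,3])@V[:3,:3]
def project(n,X):
    c=robot.camera_info(n); f=200/np.tan(np.radians(c['vfov'])/2);V=c['view']
    q=np.atleast_2d(X)@V[:3,:3].T+V[:3,3]; s=q[:,:2]/q[:,2:]
    s=s*(1+c['k1']*(s**2).sum(1,keepdims=True)); return s*f+[c['cx'],c['cy']]
E
python3 - <<'E'
from h import *
for n,boxes in(("top",{"chute":(205,270,220,270),"grind":(170,275,440,520),"tin":(210,270,385,450),"cup":(265,320,300,355),"jar":(120,185,215,275)}),("scene",{"chute":(165,225,320,380),"grind":(195,290,130,210)})):
    z=np.load(f"pics/{n}0.npz");W=cloud(n,z['d'])
    np.save(f"pics/{n}W.npy",W)
    print(n,"table z",np.median(W[z['d']>0][:,2]), W[300,250] )
    for k,(a,b,c,e) in boxes.items():
        S=W[a:b,c:e].reshape(-1,3);S=S[(z['d'][a:b,c:e].ravel()>0)&(S[:,2]>.02)]
        print(k,len(S),S.min(0).round(3),S.max(0).round(3),np.median(S,0).round(3))
        im=cv2.resize(z['p'][a:b,c:e,::-1],None,fx=6,fy=6,interpolation=cv2.INTER_CUBIC)
        if k in("chute","grind"):cv2.imwrite(f"pics/{n}_{k}.png",im)
E
```

```text
top table z 0.0007500203635880759 [ 0.39350875  0.18996788 -0.00264048]
chute 932 [0.495 0.143 0.02 ] [0.591 0.235 0.106] [0.527 0.191 0.097]
grind 5530 [ 0.449 -0.419  0.02 ] [ 0.62  -0.201  0.272] [ 0.524 -0.249  0.244]
tin 955 [ 0.474 -0.225  0.02 ] [ 0.568 -0.131  0.171] [ 0.526 -0.2    0.066]
cup 577 [ 0.38  -0.018  0.02 ] [0.453 0.054 0.104] [0.411 0.013 0.079]
jar 1241 [0.683 0.164 0.021] [0.75  0.235 0.126] [0.707 0.194 0.119]
scene table z 0.0013373894829318102 [ 0.57790053 -0.13846821  0.0013095 ]
chute 1271 [0.496 0.049 0.02 ] [0.591 0.23  0.105] [0.538 0.179 0.069]
grind 5338 [ 0.473 -0.322  0.02 ] [ 0.603 -0.153  0.271] [ 0.575 -0.256  0.237]
```

```bash
python3 - <<'E'
import cv2,numpy as np
L=[cv2.imread(f"pics/{a}.png") for a in("top_chute","scene_chute","top_grind","scene_grind")]
L=[cv2.resize(i,(400,300)) for i in L]
cv2.imwrite("pics/m1.png",np.vstack([np.hstack(L[:2]),np.hstack(L[2:])]))
E
```

```text
(no output)
```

View pics/m1.png

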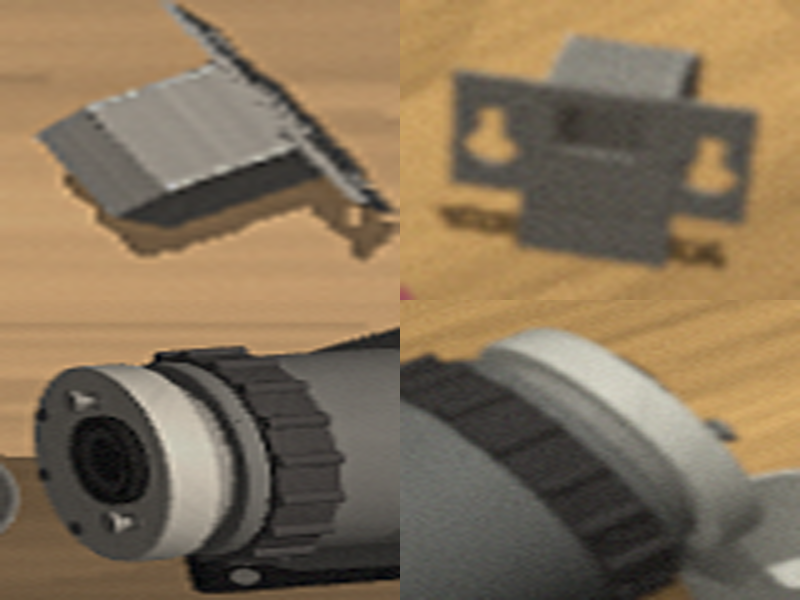

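```bash
python3 - <<'E'
from h import *
from scipy.optimize import least_squares
Z={n:np.load(f"pics/{n}0.npz") for n in("top","scene")}
W={n:np.load(f"pics/{n}W.npy") for n in Z}
def vplane(P,it=400,t=.002):  # vertical-plane ransac in xy
    rng=np.random.default_rng(0);best=None
    for _ in range(it):
        a,b=P[rng.choice(len(P),2,0),:2];d=b-a
        if np.linalg.norm(d)<.02: continue
        n=np.array([-d[1],d[0]])/np.linalg.norm(d);m=abs((P[:,:2]-a)@n)<t
        if best is None or m.sum()>best.sum():best=m
    Q=P[best][:,:2];c=Q.mean(0);n=np.linalg.svd(Q-c)[2][1];n*=np.sign(n[1]);return n,c,best
def crop(n,a,b,c,e):
    m=Z[n]['d'][a:b,c:e]>0;return W[n][a:b,c:e][m]
# chute
S=crop("scene",165,225,320,380);S=S[(S[:,2]>.015)&(S[:,2]<.1)&(S[:,1]>.12)]
n,c,m=vplane(S);print("flange n",n,np.degrees(np.arctan2(n[1],n[0])),"d",n@c,m.sum(),len(S))
t=np.array([-n[1],n[0]]);F=S[m];print(" y-ext ears",[(F[(F[:,2]>.045)][:,:2]@t).min(),(F[F[:,2]>.045][:,:2]@t).max()],"lower",[(F[F[:,2]<.03][:,:2]@t).min(),(F[F[:,2]<.03][:,:2]@t).max()], F[:,2].max())
for nm in("top","scene"):
    R=crop("top",205,270,220,270) if nm=="top" else crop("scene",165,225,320,380)
    R=R[(R[:,2]>.092)&(R[:,1]>.12)]
    xx=R[:,:2]@n-n@c;R=R[(xx>.006)];xx=xx[xx>.006];yy=R[:,:2]@t
    print(nm,"roof x",xx.min(),xx.max(),"y",yy.min(),yy.max(),"z",np.median(R[:,2]),len(R))
    ctr,sz,an=cv2.minAreaRect((R[:,:2]*1000).astype(np.float32));print(ctr,sz,an)
# grinder plate
G=crop("top",185,270,440,480);G=G[(G[:,2]>.15)&(G[:,1]>-.26)]
# general plane
rng=np.random.default_rng(1);best=np.zeros(len(G),bool)
for _ in range(800):
    a=G[rng.choice(len(G),3,0)];nn=np.cross(a[1]-a[0],a[2]-a[0]);l=np.linalg.norm(nn)
    if l<1e-5: continue
    nn/=l
    if abs(nn[2])>.3: continue
    mm=abs((G-a[0])@nn)<.002
    if mm.sum()>best.sum():best=mm
Q=G[best];cc=Q.mean(0);gn=np.linalg.svd(Q-cc)[2][2];gn*=np.sign(gn[1])
print("plate n",gn,np.degrees(np.arctan2(gn[1],gn[0])),cc,best.sum(),len(G),"ext",Q.min(0),Q.max(0))
# barrel
B=np.vstack([crop("top",190,262,480,550),crop("scene",190,330,60,200)]);B=B[(B[:,2]>.17)&(B[:,2]<.275)&(B[:,1]<-.22)&(B[:,1]>-.36)]
def res(p): 
    ax=np.array([np.cos(p[0]),np.sin(p[0])]);tt=np.array([-ax[1],ax[0]])
    return np.hypot(B[:,:2]@tt-p[1],B[:,2]-p[2])-p[3]
a0=np.arctan2(gn[1],gn[0]);tt=np.array([-np.sin(a0),np.cos(a0)])
r=least_squares(res,[a0,tt@cc[:2],.2,.066],loss='soft_l1',f_scale=.002);print("barrel",np.degrees(r.x[0]),r.x[1:],r.cost,len(B))
v0,u0,s=190,440,8
cv2.imwrite("pics/plate.png",cv2.resize(Z['top']['p'][190:265,440:500,::-1],None,fx=8,fy=8,interpolation=cv2.INTER_CUBIC))
E
```

```text
flange n [-0.50909419  0.86071081] 120.60351293077821 d -0.12982981530291152 804 1214
 y-ext ears [np.float64(-0.6073228659800206), np.float64(-0.5046745184306243)] lower [np.float64(-0.5823094919113452), np.float64(-0.5296156672810002)] 0.09993585510539835
top roof x 0.006164161623819275 0.047353943937117435 y -0.5787710028854557 -0.5342049188011315 z 0.09831691753388261 428
(531.3413696289062, 194.62086486816406) (44.499412536621094, 41.241455078125) 30.244976043701172
scene roof x 0.006508933671445824 0.04767081856142914 y -0.5773917670762088 -0.5335193099579261 z 0.09859635975220891 190
(530.6803588867188, 194.00225830078125) (44.17875671386719, 40.801361083984375) 32.251251220703125
plate n [-0.10998021  0.99385925  0.01217164] 96.31464471380973 [ 0.52608749 -0.21665143  0.21203003] 980 2040 ext [ 0.46755879 -0.2245305   0.15004018] [ 0.58974119 -0.20840683  0.2644395 ]
barrel 98.98239513364138 [-0.48336777  0.19932427  0.06357378] 0.08532328479506861 12219
```

View pics/plate.png

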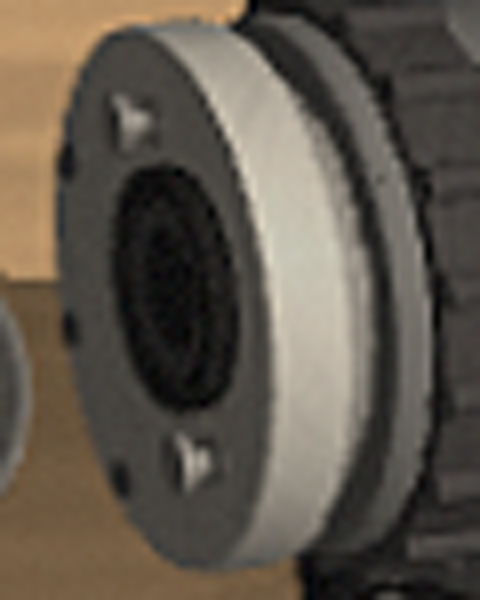

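```bash
python3 - <<'E'
from h import *
from scipy.optimize import least_squares
Z={n:np.load(f"pics/{n}0.npz") for n in("top","scene")}
W={n:np.load(f"pics/{n}W.npy") for n in Z}
bands={}
for n,(a,b,c,e) in {"top":(185,270,455,485),"scene":(200,285,140,205)}.items():
    p=Z[n]['p'][a:b,c:e].astype(int);P=W[n][a:b,c:e]
    m=(p.sum(2)>400)&(P[...,2]>.13)&(P[...,2]<.275)&(P[...,1]<-.195)&(P[...,1]>-.27)&(Z[n]['d'][a:b,c:e]>0)
    bands[n]=P[m];print(n,m.sum(),P[m].min(0),P[m].max(0))
# face points
P=W["top"][185:270,440:480];p=Z['top']['p'][185:270,440:480].astype(int)
m=(P[...,2]>.14)&(P[...,1]>-.25)&(P[...,1]<-.19)&(p.sum(2)<400)&(Z['top']['d'][185:270,440:480]>0)
Fp=P[m]
for use in(("top",),("scene",),("top","scene")):
    B=np.vstack([bands[k] for k in use])
    def res(q,full=False):
        a,tc,zc,d=q;ax=np.array([np.cos(a),np.sin(a)]);tt=np.array([-ax[1],ax[0]])
        r1=np.hypot(B[:,:2]@tt-tc,B[:,2]-zc)-.0625
        r2=Fp[:,:2]@ax-d
        return np.r_[r1,r2]
    r=least_squares(res,[np.radians(96.5),-.545,.2,-.27],loss='soft_l1',f_scale=.0007)
    a,tc,zc,d=r.x;ax=np.array([np.cos(a),np.sin(a)]);tt=np.array([-ax[1],ax[0]])
    rr=abs(res(r.x));nb=len(B)
    print(use,np.degrees(a),tc,zc,d,"plate centre",ax*d+tt*tc,"med res",np.median(rr[:nb]),np.median(rr[nb:]))
# head/seal protrusions
h=Fp[:,:2]@ax-d;print(np.histogram(h,bins=np.arange(-.01,.016,.002)))
H=Fp[(h>.007)&(h<.013)];T=H[:,:2]@tt-tc
for s in(1,-1):
    k=(s*T>.028)&(s*T<.048)&(H[:,2]>.19);print("stud",s,k.sum(),T[k].mean() if k.any() else 0,H[k].mean(0))
np.save("pics/g.npy",r.x)
# column walls: top+scene points with z in .05-.15 far behind
for n in W:
    Q=W[n][(Z[n]['d']>0)];Q=Q[(Q[:,1]<-.36)&(Q[:,1]>-.6)&(Q[:,2]>.1)&(Q[:,2]<.5)&(abs(Q[:,:2]@tt-tc)<.1)]
    l=Q[:,:2]@tt-tc; print(n,len(Q),np.histogram(l,bins=np.arange(-.1,.101,.02))[0])
E
```

```text
top 626 [ 0.47917757 -0.24389085  0.22324225] [ 0.58260462 -0.20313807  0.26573564]
scene 751 [ 0.48844319 -0.23869147  0.21026505] [ 0.58813738 -0.20342121  0.26436372]
('top',) 96.12496894309011 -0.50285314304113 0.20019886552447835 -0.27104728960965324 plate centre [ 0.52890266 -0.21584691] med res 0.0007766336775372855 0.0011583566313624338
('scene',) 96.11881147016868 -0.5002785774623911 0.19977322999864738 -0.27099330273388 plate centre [ 0.52631381 -0.2161245 ] med res 0.000763976971379518 0.0011606500880740889
('top', 'scene') 96.11926630053892 -0.501111620635128 0.19979871448381656 -0.2709972908724346 plate centre [ 0.52714425 -0.21603548] med res 0.0009316755851036113 0.0011606543991634077
(array([ 10,  18,  10,  27, 609, 341, 199, 122,  59,  30,  14,   0]), array([-0.01 , -0.008, -0.006, -0.004, -0.002,  0.   ,  0.002,  0.004,
        0.006,  0.008,  0.01 ,  0.012,  0.014]))
stud 1 23 0.03610651807716558 [ 0.49024168 -0.21054024  0.2224131 ]
stud -1 26 -0.039147075613314986 [ 0.56503608 -0.20223468  0.22302763]
top 4871 [  0 426 608 606 640 659 682 666 584   0]
scene 19104 [  117 15719   914   900   486   361   336   259    12     0]
```

```bash
python3 - <<'E'
from h import *
Z={n:np.load(f"pics/{n}0.npz") for n in("top","scene")}
W={n:np.load(f"pics/{n}W.npy") for n in Z}
a,tc,zc,d=np.load("pics/g.npy");ax=np.array([np.cos(a),np.sin(a)]);tt=np.array([-ax[1],ax[0]])
Q=W["scene"][(Z["scene"]['d']>0)];l=Q[:,:2]@tt-tc;x=Q[:,:2]@ax-d
print(x.min(),x.max())
k=(abs(abs(l)-.078)<.015)&(x<-.14)&(x>-.33)&(Q[:,2]>.05)&(Q[:,2]<.5);Q=Q[k]
for s in(1,-1):
    P=Q[np.sign(Q[:,:2]@tt-tc)==s];
    if len(P)<300: print(s,len(P));continue
    rng=np.random.default_rng(0);best=np.zeros(len(P),bool)
    for _ in range(300):
        u,v=P[rng.choice(len(P),2,0),:2];e=v-u
        if np.linalg.norm(e)<.04: continue
        n=np.array([-e[1],e[0]])/np.linalg.norm(e);m=abs((P[:,:2]-u)@n)<.0015
        if m.sum()>best.sum():best=m
    R=P[best];c=R[:,:2].mean(0);n=np.linalg.svd(R[:,:2]-c)[2][1];n*=np.sign(n@tt)
    print(s,len(P),best.sum(),"yaw",np.degrees(np.arctan2(n[1],n[0]))-90,"lat",n@c-tc, (R[:,:2]@ax-d).min(),(R[:,:2]@ax-d).max(),R[:,2].min(),R[:,2].max())
E
```

```text
-0.293077290980265 2.8968436297836537
1 0
-1 17506 14543 yaw -263.9224524267413 lat -0.07771488166632812 -0.2921538019101816 -0.14000538659709316 0.05003950128220443 0.3451450977385462
```

```bash
cat >> h.py <<'E'
def Rz(yaw,flip=1):
    # tool pointing down; tool y along chute y (yaw+90), deg
    a=np.radians(yaw); y=flip*np.array([-np.sin(a),np.cos(a),0]); z=np.array([0,0,-1.]); return np.column_stack([np.cross(y,z),y,z])
CN=np.array([-.50909,.86071]);CT=np.array([-.86071,-.50909])
GX,GZ=.031,.085
GR=CN*(-.12983+GX)+CT*(-.556)
E
python3 - <<'E'
from h import *
W=np.load("pics/topW.npy");Z=np.load("pics/top0.npz");p=Z['p'].astype(int)
m=(p[...,0]>p[...,1]+40)&(W[...,2]>.02)&(p[...,2]>p[...,1]+5)
for s in(slice(160,220),slice(300,350)):
    Q=W[150:260,s][m[150:260,s]];print(Q.min(0),Q.max(0))
Q=W[150:260,160:220][m[150:260,160:220]]
l=(Q[:,:2]-GR)@CT; x=(Q[:,:2]-GR)@CN; k=(abs(x)<.015); print("pink in finger lane, lat",l[k].min() if k.any() else None,l[k].max() if k.any() else None, Q[k][:,2].max() if k.any() else 0)
k=(abs(x)<.04); print("body lane",l[k].min() if k.any() else None,Q[k][:,2].max() if k.any() else 0)
print(GR)
a=np.radians(96.1);ax=np.array([np.cos(a),np.sin(a)]);tt=np.array([-ax[1],ax[0]])
T=ax*(-.271+.07+GX)+tt*-.5015;print("pre",T)
for f in(1,-1):
    print(f,robot.ik([*GR,.2],Rz(120.6,f)),robot.ik([*GR,.066],Rz(120.6,f)),robot.ik([*T,.26],Rz(96.1,f)))
E
```

```text
[0.43920607 0.04542093 0.04062581] [0.66355065 0.3508375  0.88655956]
[ 0.523285   -0.02163489  0.02044519] [0.61935173 0.05389225 0.10578143]
pink in finger lane, lat -0.1630586751934062 -0.1630586751934062 0.10217653995453796
body lane -0.16558437649773072 0.10471743207800835
[0.52886812 0.19799007]
pre [ 0.51672537 -0.11574602]
1 [ 40.37918647  11.32715828 -15.69654103   0.         -62.97630069
  -9.77918647] [ 40.37918647  19.2480325  -24.86997056   0.         -45.88199694
  -9.77918647] [  8.61006173   5.5598085  -14.56759427   0.         -69.87259723
  -2.51006173]
-1 [ 40.37918647  11.32715828 -15.69654103   0.         -62.97630069
 170.22081353] [ 40.37918647  19.2480325  -24.86997056   0.         -45.88199694
 170.22081353] None
```

```bash
python3 - <<'E'
from h import *
for n in("top","scene"):
    W=np.load(f"pics/{n}W.npy");d=np.load(f"pics/{n}0.npz")['d']
    Q=W[d>0];r=np.hypot(Q[:,0],Q[:,1]);az=np.degrees(np.arctan2(Q[:,1],Q[:,0]))
    for lo in range(-90,60,10):
        k=(az>=lo)&(az<lo+10)&(Q[:,2]>.06)&(r>.2)&(r<1);
        if k.any(): 
            i=np.argmin(r[k]); print(n,lo,k.sum(),"rmin",r[k][i].round(3),Q[k][i].round(3),"zmax",Q[k][:,2].max().round(3))
def rr(az,r,z): 
    a=np.radians(az);return [r*np.cos(a),r*np.sin(a),z],Rz(az)
for r in(.36,.4,.42):
  for z in(.3,.35,.4,.45): print(r,z,robot.ik(*rr(-71,r,z)),robot.ik(*rr(20,r,z)))
E
```

```text
top -70 47 rmin 0.717 [ 0.277 -0.661  0.06 ] zmax 0.081
top -60 21 rmin 0.833 [ 0.49  -0.673  0.08 ] zmax 0.081
top -50 298 rmin 0.613 [ 0.469 -0.394  0.338] zmax 0.368
top -40 10449 rmin 0.538 [ 0.465 -0.271  0.202] zmax 0.428
top -30 6293 rmin 0.505 [ 0.474 -0.174  0.069] zmax 0.352
top -20 340 rmin 0.504 [ 0.477 -0.164  0.067] zmax 0.234
top -10 272 rmin 0.388 [ 0.388 -0.001  0.101] zmax 0.106
top 0 857 rmin 0.381 [0.381 0.015 0.102] zmax 0.105
top 10 1514 rmin 0.521 [0.5   0.146 0.097] zmax 0.126
top 20 1200 rmin 0.539 [0.496 0.212 0.072] zmax 0.105
top 30 26 rmin 0.677 [0.586 0.339 0.086] zmax 0.086
top 50 572 rmin 0.819 [0.411 0.709 0.071] zmax 0.113
scene -40 21600 rmin 0.556 [ 0.48  -0.28   0.242] zmax 0.497
scene -30 10019 rmin 0.2 [ 0.185 -0.076  0.46 ] zmax 0.463
scene -20 1150 rmin 0.2 [ 0.193 -0.052  0.416] zmax 0.464
scene -10 1596 rmin 0.2 [ 0.2   -0.006  0.332] zmax 0.464
scene 0 2204 rmin 0.2 [0.197 0.032 0.424] zmax 0.452
scene 10 1982 rmin 0.2 [0.197 0.036 0.37 ] zmax 0.37
scene 20 854 rmin 0.542 [0.505 0.195 0.098] zmax 0.104
scene 50 1374 rmin 0.816 [0.41  0.706 
[... 1513 characters left out ...]
885482  -21.84564564    0.          -75.29320918
 -117.17222187] [  47.17222187   -7.13885482  -21.84564564    0.          -75.29320918
 -117.17222187]
0.42 0.35 [ -43.82777813   -8.14050234  -16.36227808    0.          -81.77822426
 -117.17222187] [  47.17222187   -8.14050234  -16.36227808    0.          -81.77822426
 -117.17222187]
0.42 0.4 [ -43.82777813   -8.57378929  -10.50658209    0.          -88.0672072
 -117.17222187] [  47.17222187   -8.57378929  -10.50658209    0.          -88.0672072
 -117.17222187]
0.42 0.45 [ -43.82777813   -8.47743934   -4.24511238    0.          -94.23232696
 -117.17222187] [  47.17222187   -8.47743934   -4.24511238    0.          -94.23232696
 -117.17222187]
```

```bash
python3 - <<'E'
from h import *
a=np.radians(-71);q=robot.ik([.37*np.cos(a),.37*np.sin(a),.38],Rz(-71)).copy();q[5]=-16.5
robot.movej(q);print(robot.read_t(),robot.read_position())
q[0]=48;robot.movej(q);print(robot.read_t(),robot.read_position(),robot.read_force())
robot.goto([*GR,.19],Rz(120.6));print(robot.read_t(),robot.read_position(),robot.read_force())
p,d=robot.grab_frame("scene");cv2.imwrite("pics/s1.png",p[:,:,::-1])
E
```

```text
1.3917 [ 0.12084782 -0.35026463  0.37953395]
3.25 [0.35445301 0.10632429 0.37990248] [-0.60470544  0.2718997   0.25988842]
4.3083 [0.52908286 0.19782045 0.19125172] [-0.34104336 -0.39511113  0.76707085]
```

View pics/s1.png

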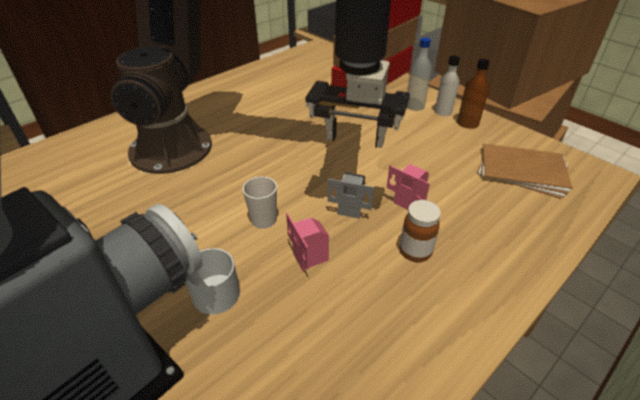

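The fingertips at (332,130) and (382,140) straddle the chute at (350,190). I'll descend, grip and lift.

```bash
python3 - <<'E'
from h import *
robot.servo_line([*GR,.066],Rz(120.6),speed=.1);print(robot.read_t(),robot.read_position(),robot.read_force())
robot.move_gripper(0.0);print(robot.read_t(),robot.read_grip_width(),robot.read_force())
robot.servo_line([*GR,.245],Rz(120.6),speed=.15);robot.dwell(.2);print(robot.read_t(),robot.read_grip_width(),robot.read_force(),robot.read_position())
p,d=robot.grab_frame("scene");cv2.imwrite("pics/s2.png",p[:,:,::-1])
E
```

```text
5.75 [0.52924903 0.19825586 0.06664467] [0.42979802 0.60242046 0.86100278]
6.5167 0.4998452310765428 [ 0.64641774  0.41223558 -0.37369327]
8.0583 0.5013250390735229 [ 0.1521532   0.05150058 -3.97009557] [0.52864102 0.19783443 0.24427883]
```

View pics/s2.png

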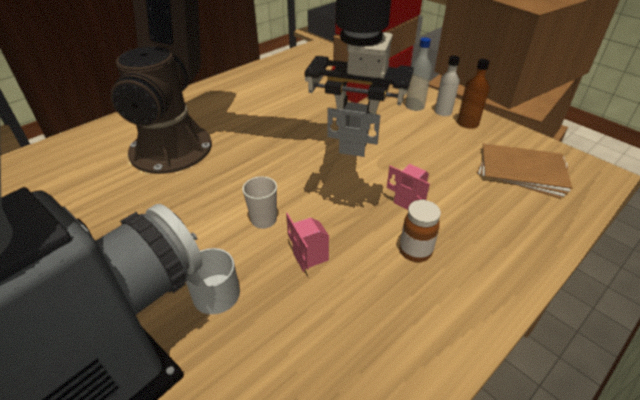

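```bash
cat >> h.py <<'E'
YAW=96.1
_a=np.radians(YAW);AX=np.array([np.cos(_a),np.sin(_a)]);TT=np.array([-AX[1],AX[0]])
D,TC=-.271,-.5015
def P(x,y,z,off=(0,0)):
    "TCP target for chute_slots at (x from plate face,y,z above port) "
    return [*(AX*(D+x+GX)+TT*(TC+y)),.22+z-.080+.066]
E
python3 - <<'E'
from h import *
robot.goto(P(.045,0,.0195),Rz(YAW));robot.dwell(.3)
print(robot.read_t(),robot.read_position(),P(.045,0,.0195),robot.read_grip_width(),robot.read_force())
for n in("top","scene"):
    p,d=robot.grab_frame(n);np.savez(f"pics/{n}2.npz",p=p,d=d);np.save(f"pics/{n}W2.npy",cloud(n,d));cv2.imwrite(f"pics/{n}3.png",p[:,:,::-1])
a=cv2.imread("pics/top3.png")[165:275,370:530];b=cv2.imread("pics/scene3.png")[150:310,120:330]
cv2.imwrite("pics/m3.png",np.hstack([cv2.resize(a,(400,275)),cv2.resize(b,(400,275))]))
E
```

```text
9.6917 [ 0.5196514  -0.13985979  0.22549254] [np.float64(0.5193819728933675), np.float64(-0.140604467330854), 0.22549999999999998] 0.5009263952177757 [ 0.39551732  0.1064917  -3.59799961]
```

View pics/m3.png

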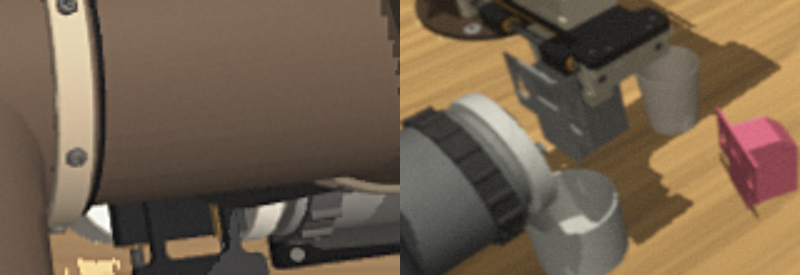

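View pics/scene3.png

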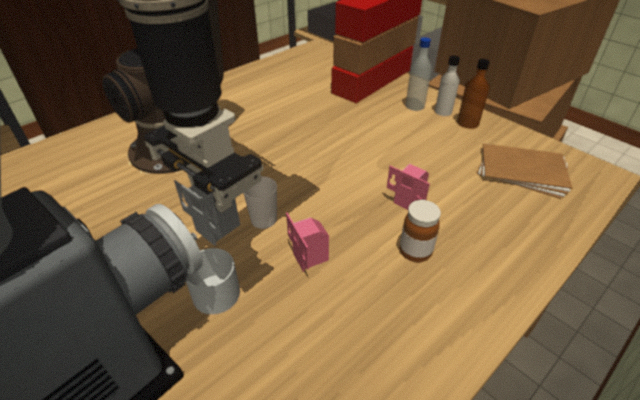

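```bash
python3 - <<'E'
from h import *
W=np.load("pics/sceneW2.npy");z=np.load("pics/scene2.npz");d=z['d']
x=W[...,:2]@AX-D;y=W[...,:2]@TT-(-.5003);Zz=W[...,2]
m=(d>0)&(abs(x-.045)<.012)&(abs(y)<.07)&(Zz>.14)&(Zz<.275)
Q=np.c_[x[m],y[m],Zz[m]]
rng=np.random.default_rng(0);best=np.zeros(len(Q),bool)
for _ in range(800):
    a=Q[rng.choice(len(Q),3,0)];n=np.cross(a[1]-a[0],a[2]-a[0]);l=np.linalg.norm(n)
    if l<2e-4: continue
    n/=l
    if abs(n[0])<.9: continue
    k=abs((Q-a[0])@n)<.0015
    if k.sum()>best.sum():best=k
R=Q[best];c=R.mean(0);n=np.linalg.svd(R-c)[2][2];n*=np.sign(n[0])
print(len(Q),best.sum(),"n",n,"c",c,"x at y0,z.22",c[0]-(n[1]*(0-c[1])+n[2]*(.24-c[2]))/n[0])
for zl in np.arange(.155,.27,.008):
    s=R[abs(R[:,2]-zl)<.004]
    if len(s)>5: print(zl.round(3),len(s),s[:,1].min().round(4),s[:,1].max().round(4))
print("zmax by y",[(yy.round(3),R[abs(R[:,1]-yy)<.005][:,2].max().round(4),R[abs(R[:,1]-yy)<.005][:,2].min().round(4)) for yy in np.arange(-.05,.056,.01) if (abs(R[:,1]-yy)<.005).any()])
b=z['p'][165:260,165:260,::-1];cv2.imwrite("pics/z4.png",cv2.resize(b,None,fx=6,fy=6,interpolation=cv2.INTER_CUBIC))
# predicted pixel of features
def w(x,y,zz): return [*(AX*(D+x)+TT*(-.5003+y)),zz]
for nm,q in dict(earTopA=(.045,.052,.2615),earTopB=(.045,-.052,.2615),holeA=(.045,.038,.2195),holeB=(.045,-.038,.2195),earBotA=(.045,.052,.1945)).items():
    print(nm,project("scene",np.array(w(*q))).round(1), (project("scene",np.array(w(*q)))-165)*6)
E
```

```text
1387 1110 n [ 0.99997599  0.00635794 -0.00275643] c [ 0.04444406 -0.00271976  0.21937677] x at y0,z.22 0.04448361048285205
0.163 45 -0.0278 0.0272
0.171 52 -0.0283 0.0271
0.179 55 -0.0284 0.0264
0.187 58 -0.0285 0.0266
0.195 80 -0.0521 0.0521
0.203 109 -0.053 0.053
0.211 112 -0.0533 0.0517
0.219 86 -0.0531 0.0534
0.227 88 -0.053 0.051
0.235 76 -0.0528 0.0521
0.243 83 -0.0527 0.0538
0.251 99 -0.0519 0.0536
0.259 154 -0.0528 0.0539
0.267 13 -0.0482 0.0254
zmax by y [(np.float64(-0.05), np.float64(0.2631), np.float64(0.1952)), (np.float64(-0.04), np.float64(0.2641), np.float64(0.1956)), (np.float64(-0.03), np.float64(0.2632), np.float64(0.1591)), (np.float64(-0.02), np.float64(0.2638), np.float64(0.16)), (np.float64(-0.01), np.float64(0.2631), np.float64(0.1599)), (np.float64(0.0), np.float64(0.2632), np.float64(0.1609)), (np.float64(0.01), np.float64(0.2637), np.float64(0.1597)), (np.float64(0.02), np.float64(0.2632), np.float64(0.16)), (np.float64(0.03), np.float64(0.263), np.float64(0.1607)), (np.float64(0.04), np.float64(0.263), np.float64(0.1953)), (np.float64(0.05), np.float64(0.2628), np.float64(0.1956))]
earTopA [[173.6 180. ]] [[51.4812293  89.95842723]]
earTopB [[213.3 208.2]] [[289.58996156 258.96303333]]
holeA [[184.2 202.7]] [[115.49138587 225.98079555]]
holeB [[212.4 223.5]] [[284.22324957 350.80989888]]
earBotA [[182.7 209.7]] [[105.97653042 268.45577334]]
```

View pics/z4.png

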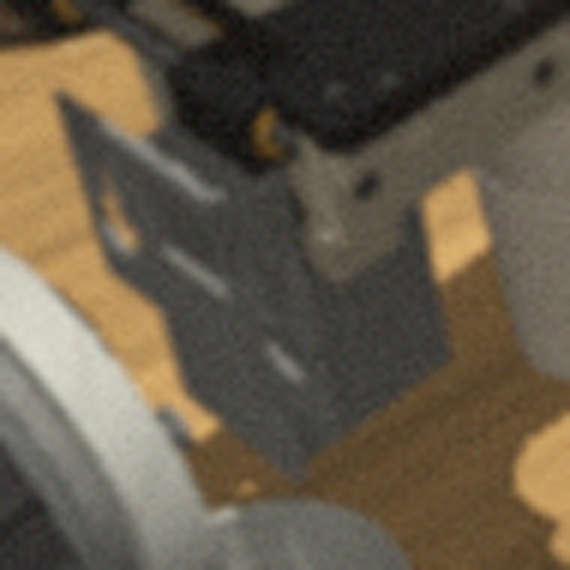

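```bash
cat >> h.py <<'E'
def force(n=6,dt=.015):
    F=[]
    for _ in range(n): robot.dwell(dt);F.append(robot.read_force())
    F=np.mean(F,0);return np.array([F[:2]@AX,F[:2]@TT,F[2]])
def pose():
    p=robot.read_position();return np.array([p[:2]@AX-D-GX,p[:2]@TT-TC,p[2]-.206])
E
python3 - <<'E'
from h import *
f0=force(10);print("bias",f0,robot.read_ft_torque())
robot.servo_line(P(.016,0,.0195),Rz(YAW),speed=.06)
x=.016
while x>-.006:
    f=force()-f0;print(round(robot.read_t(),2),round(x,4),pose().round(4),f.round(2))
    if f[0]>3.0 or np.linalg.norm(f)>7: break
    x-=.0007 if f[0]<1 else .0004
    robot.servo_line(P(x,0,.0195),Rz(YAW),speed=.02)
np.savez("pics/st.npz",f0=f0,x=x);print(robot.read_ft_torque())
E
```

```text
bias [-0.0507794  -0.07666571 -4.17156844] [ 0.046731    0.12494318 -0.08385195]
10.69 0.016 [0.016  0.     0.0195] [0.42 0.07 0.27]
11.04 0.0153 [ 0.0155 -0.      0.0196] [-0.09 -0.09  0.07]
11.39 0.0146 [0.0146 0.     0.0195] [0.13 0.37 0.42]
11.74 0.0139 [0.0139 0.     0.0195] [0.24 0.31 0.  ]
12.09 0.0132 [0.0132 0.     0.0195] [ 0.05 -0.22  0.41]
12.44 0.0125 [0.0125 0.     0.0195] [ 0.23 -0.48 -0.34]
12.79 0.0118 [ 0.0118 -0.      0.0195] [0.16 0.05 0.28]
13.14 0.0111 [0.0111 0.     0.0195] [-0.11  0.35 -0.04]
13.49 0.0104 [0.0104 0.     0.0195] [-0.35  0.17 -0.21]
13.84 0.0097 [ 0.0097 -0.      0.0195] [ 0.11 -0.24  0.01]
14.19 0.009 [0.009  0.     0.0195] [-0.09  0.06  0.48]
14.54 0.0083 [0.0083 0.     0.0195] [0.01 0.06 0.19]
14.89 0.0076 [ 0.0076 -0.      0.0195] [-0.15  0.17  0.09]
15.24 0.0069 [ 0.0069 -0.      0.0195] [0.37 0.19 0.  ]
15.59 0.0062 [ 0.0063 -0.      0.0195] [1.11 0.16 0.59]
15.94 0.0058 [ 0.0059 -0.      0.0195] [1.55 0.08 0.68]
16.29 0.0054 [ 0.0055 -0.      0.0195] [2.51 0.54 0.98]
16.64 0.005 [ 0.005  -0.      0.0195] [ 3.  -0.   1.3]
16.99 0.0046 [ 0.0046 -0.      0.0195] [3.44 0.08 1.34]
[ 1.32330378  0.34576252 -0.06422791]
```

```bash
python3 - <<'E'
from h import *
s=np.load("pics/st.npz");f0=s['f0'];x=.0043;z=.0195
robot.servo_line(P(x,0,z),Rz(YAW),speed=.02)
f=force()-f0;print(round(robot.read_t(),2),x,z,f.round(2))
while z>-.004:
    z-=.001 if z>.004 else .0005
    robot.servo_line(P(x,0,z),Rz(YAW),speed=.02)
    f=force(4)-f0;print(round(robot.read_t(),2),round(x,4),pose().round(4),f.round(2))
    if f[2]>6.5 or abs(f[1])>5 or f[0]>6: break
    if f[0]>4.6: x+=.0002
    if f[0]<3.4: x-=.0002
E
```

```text
17.34 0.0043 0.0195 [3.87 0.39 1.36]
17.66 0.0043 [ 0.0044 -0.      0.0183] [4.13 0.   0.47]
17.98 0.0043 [ 0.0043 -0.      0.0174] [ 3.81 -0.74  0.5 ]
18.29 0.0043 [ 0.0043 -0.      0.0164] [ 3.95 -0.5   0.58]
18.61 0.0043 [0.0043 0.     0.0154] [ 4.12 -0.54  0.57]
18.93 0.0043 [0.0043 0.0001 0.0144] [ 3.96 -0.5   0.46]
19.24 0.0043 [0.0043 0.     0.0134] [ 3.43 -0.26  0.01]
19.56 0.0043 [0.0043 0.     0.0124] [ 3.79 -0.55  0.34]
19.88 0.0043 [0.0043 0.     0.0114] [ 3.93 -0.33 -0.06]
20.19 0.0043 [ 0.0044 -0.      0.0104] [ 3.6  -0.21  0.1 ]
20.51 0.0043 [0.0043 0.     0.0094] [ 4.04 -0.66  0.38]
20.82 0.0043 [0.0043 0.     0.0084] [ 3.97 -0.84  0.49]
21.14 0.0043 [ 0.0043 -0.      0.0074] [ 4.06 -0.15  0.51]
21.46 0.0043 [0.0043 0.     0.0064] [ 3.96 -0.45  0.17]
21.77 0.0043 [0.0043 0.     0.0054] [ 3.8  -0.26  0.31]
22.09 0.0043 [0.0043 0.     0.0044] [ 3.97 -0.11  0.27]
22.41 0.0043 [ 0.0043 -0.      0.0034] [4.59 0.09 0.04]
22.73 0.0043 [0.0043 0.     0.003 ] [ 4.06 -0.05  0.65]
23.04 0.0043 [0.0043 0.     0.0025] [ 4.29 -0.11  0.88]
23.36 0.0043 [0.0043 0.     0.002 ] [ 3.49 -0.41  1.13]
23.68 0.0043 [0.0043 0.     0.0014] [ 3.62 -0.24  0.56]
23.99 0.0043 [0.0043 0.     0.001 ] [ 3.89 -0.25  1.11]
24.31 0.0043 [0.0043 0.     0.0005] [ 3.45 -0.29  1.17]
24.62 0.0043 [ 0.0043 -0.      0.    ] [ 4.14 -0.53  1.57]
24.94 0.0043 [ 0.0042 -0.0001 -0.0002] [4.43 0.3  4.67]
25.26 0.0043 [ 0.0042 -0.0001 -0.0005] [5.24 1.04 7.08]
```

Dead stop at z≈0. I'll check in the image before letting go.

```bash
python3 - <<'E'
from h import *
p,d=robot.grab_frame("scene");W=cloud("scene",d)
x=W[...,:2]@AX-D;y=W[...,:2]@TT+.5003;Z=W[...,2]
m=(d>0)&(x>.002)&(x<.075)&(abs(y)<.06)&(Z>.12)&(Z<.25)&(p.std(2)<14)
print(m.sum(),"zmin",np.percentile(Z[m],[1,2,5]),"side y",y[m].min(),np.percentile(y[m],[1,5,50]))
cv2.imwrite("pics/z5.png",cv2.resize(p[150:290,130:300,::-1],None,fx=4,fy=4,interpolation=cv2.INTER_CUBIC))
def w(x,y,zz): return [*(AX*(D+x)+TT*(-.5003+y)),zz]
for nm,q in dict(footFrontB=(.066,-.022,.14),footBackB=(.0075,-.022,.14),bevB=(.066,-.022,.218)).items():
    print(nm,(project("scene",np.array(w(*q)))-[130,150])*4)
E
```

```text
911 zmin [0.14036922 0.14167452 0.14496406] side y -0.052816733024294904 [-0.0521035  -0.05071956 -0.02176826]
footFrontB [[376.20756639 378.5849084 ]]
footBackB [[268.95488236 456.22821772]]
bevB [[346.26823253 251.13104418]]
```

View pics/z5.png

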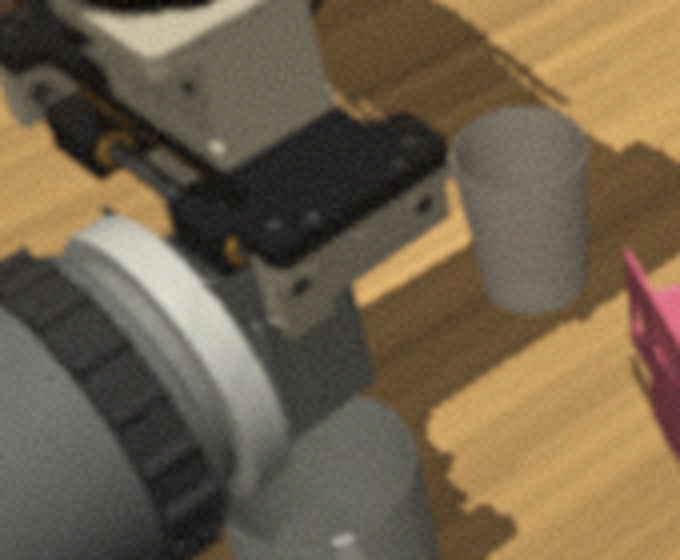

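The foot is at z=0.140 and the lower front corner at (374,380), against (376,379) predicted, so the chute is home. Releasing.

```bash
python3 - <<'E'
from h import *
robot.move_gripper(.75);robot.dwell(.2);f=force();print(robot.read_t(),f,robot.read_grip_width())
q=robot.read_position();robot.servo_line([q[0],q[1],q[2]+.05],speed=.06);print(force())
robot.servo_line([q[0]+.06*AX[0],q[1]+.06*AX[1],q[2]+.15],speed=.12)
robot.goto([.40,.10,.40],Rz(YAW))
robot.dwell(.3);print(robot.read_t())
for n in("top","scene"):
    p,d=robot.grab_frame(n);W=cloud(n,d);np.savez(f"pics/{n}6.npz",p=p,d=d);np.save(f"pics/{n}W6.npy",W)
    cv2.imwrite(f"pics/{n}6.png",p[:,:,::-1])
a=cv2.imread("pics/top6.png")[165:275,370:530];b=cv2.imread("pics/scene6.png")[150:310,120:330]
cv2.imwrite("pics/m6.png",np.hstack([cv2.resize(a,(400,275)),cv2.resize(b,(400,275))]))
E
```

```text
26.2333 [0.16974243 0.20071983 0.00635587] 0.7489521648257186
[ 0.05968224 -0.08989865 -0.21653257]
29.7417
```

View pics/m6.png

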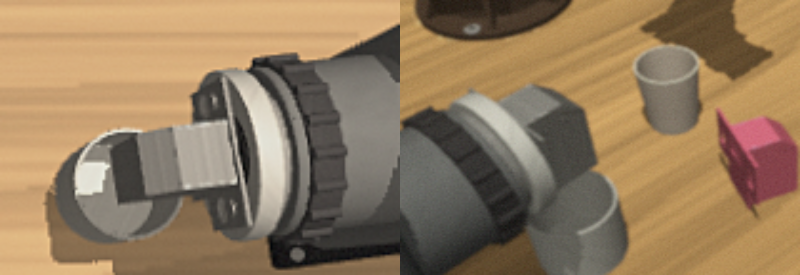

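View pics/top6.png

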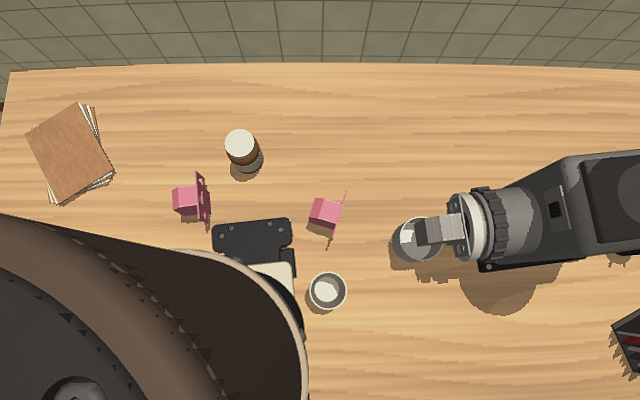

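The chute hangs on both studs, with its hood at top (437,229). The tin, cup and jar haven't moved. I'll measure its pose now.

```bash
python3 - <<'E'
from h import *
W=np.load("pics/topW6.npy");d=np.load("pics/top6.npz")['d']
x=W[...,:2]@AX-D;y=W[...,:2]@TT+.5029;Z=W[...,2]
m=(d>0)&(x>.012)&(x<.042)&(abs(y)<.018)&(Z>.225)&(Z<.25)
A=np.c_[x[m],y[m],np.ones(m.sum())];c=np.linalg.lstsq(A,Z[m],rcond=None)[0];print("roof z",np.median(Z[m]),"slopes",c[:2],m.sum(),"expect .238")
m=(d>0)&(x>.014)&(x<.042)&(abs(y)<.04)&(Z>.23);print("y ext",[( y[m&(abs(x-q)<.004)].min().round(4),y[m&(abs(x-q)<.004)].max().round(4)) for q in(.018,.026,.034,.039)])
m=(d>0)&(Z>.2)&(Z<.25)&(abs(y)<.022)&(x>.03)&(x<.09);print("front x max",x[m].max())
E
```

```text
roof z 0.2383096291431249 slopes [-0.00363627 -0.00164247] 356 expect .238
y ext [(np.float64(-0.0202), np.float64(0.0237)), (np.float64(-0.0207), np.float64(0.0235)), (np.float64(-0.0202), np.float64(0.0236)), (np.float64(-0.0207), np.float64(0.0236))]
front x max 0.06653888367408586
```

```bash
python3 -c "
from h import *
robot.job_done();print(robot.read_t())"
```

```text
the job is handed in; nothing more can be done
the job is handed in; nothing more can be done
```

The chute is back on both studs, fully down, and I've handed the job in at about 30 s of the 61 s allowed. No verdict is reported at hand-in.

**What I did:**
- I pinched the hood by its cheeks and held it in front of the studs at entry height. I then stepped it back until I felt the seal, which came about 7 mm out from the plate face as measured by camera.
- I pressed with about 4 N and slid it down until the studs stopped it dead. The last wrist readings were about 5 N of press and 7 N upward.
- I opened the gripper, backed the arm away and handed in.

**Last checks:**
- **Height:** the roof is at z = 0.2383 m, where 0.238 m means fully home.
- **Tilt:** the roof slopes are under 0.004 rad. I didn't measure the yaw again after release; the flange was square to the face within 0.4° before entry.
- **Release:** the wrist force was about zero after opening.
- **Bystanders:** the tin, cup and jar look unmoved in the before and after pictures, judged by eye only.

**Disagreement:** the two cameras put the middle of the plate 2.6 mm apart sideways, so I aimed between them. By the top camera the chute now sits about 1.5 mm to one side, which is within the 4 mm allowed.

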